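# Dock the slide box under its spring flap

### The arm

A 7-joint arm with a two-finger parallel gripper is mounted at the origin on a cart in front of the work surface, level with it; the furniture and walls round the work are solid. World frame = base frame: x ahead of the robot, y to its left, z up, the work surface at z = 0. Lengths are in m, angles in degrees, forces in N, time in s.
With the tool pointing down it reaches from about 0.35 to 0.9 m from the base axis. Payload 7.2 kg.
Tool frame: the origin (TCP) lies midway between the tips of the shut fingers; the grasp point (between the pads) lies 19 mm behind it; z points along the fingers, y is the line along which they close (so a half turn about z gives the same grasp; the last joint's range is limited). The gripper opens to 88 mm and grips with 3 to 60 N. Pads are 20 mm wide; open, the fingers measure 115 mm over their backs; the gripper's body (75 mm by 178 mm) begins 61 mm behind the grasp point.
Start: joints at [-67.048, 23.554, -0.728, 91.456, 0.321, 64.991, -4.71], TCP at [0.282, 0.558, 0.223] pointing down, gripper open.
Joint ranges: [-169.25, 169.25], [-16.82, 113.86], [-84.01, 82.57], [7.8, 145.47], [-59.2, 239.2], [7.22, 106.19], [-163.78, 163.78]. Speed limits (degrees/s): [136.94, 136.94, 172.46, 172.46, 180, 180, 180].

### API

Orientations are given as [roll, pitch, yaw] about the fixed x, y, z axes, in that order (R = Rz(yaw) Ry(pitch) Rx(roll)).
In Python, from station import robot gives the robot as it stands.
- The arm moves only by the shell command python3 -m handwheel FILE [FORCE], which reads ROWS from the file FILE. ROWS is one flat JSON list of numbers that holds 1 to 5 rows one after another, with no inner brackets; each row has 7 numbers: dx, dy, dz in units of 25 mm, then a rotation vector rx, ry, rz in units of 4 degrees, then the finger opening in m; each row is the pose to reach, as a shift and turn from the pose commanded when the command began, along the tool's axes at that moment; what a row does not reach only later rows make up. A row lasts 1/12 s, in which the tool goes at most 0.0417 m and 7.16 degrees, less where a joint would pass 70% of its speed; a pose out of reach is approached as far as the arm can. The fingers move at their own pace and stop on an object; FORCE is the grip in N (left out, the last holds). Time passes only in rows, so rows that do not move let the fingers close. It prints the time, the measured TCP pose, the force, the opening and the grip force at its end. Input that does not fit is refused with a message, and nothing moves.
- robot.state(): the state, without advancing time (a new reading comes with each control period).
- robot.camera(name): name is "scene" or "top" or "wrist"; returns a dict with "frame" (480x640x3 uint8, red, green, blue), "z_map" (480x640 float32, m along the optical axis (not along the pixel's ray), 0 where there is no reading), "mtx" (3x3 intrinsics, pixels), "rvec" (rotation vector, rad) and "tvec" (3), from world to camera coordinates, as OpenCV has them. Camera axes: x right, y down, z forward; pixel columns grow to the right and rows downward; lengths in m; the calibration is good to about 2 mm. A picture is of the moment at which its call begins.
- robot.hand_in(): hands the job in; it is judged then, once.
Trained networks look in the newest picture that a camera, given by its name, has taken for a name from the list of things; names that differ only in an ending like _2 or _b are one class to them, and where a whole thing is asked for, a point or a joint stands for the part that bears it (a point fixed in the world has none). Each returns a list of dicts, best first, with "conf" (0 to 1); they miss things now and then, are a little off and sometimes report something else, mostly with a low value. They report only what shows in the picture. A call takes as long as a camera call. They do not tell look-alikes from the thing itself.
- robot.recognise(camera, target): "box" ([left, top, right, bottom] in pixels, round what is visible of it).
- robot.pinpoint(camera, target): "position" ([column, row] in pixels: a listed point, or the origin of a listed thing).
The state is a dict: "clock": time; "joint_pos": joint angles; "qvel": joint speeds; "joint_torque": joint torques, N m; "tool_pos": TCP position; "orientation": TCP orientation; "contact_force": force on the tool from outside, world axes, zero at the start; "wrist_torque": the same for the moment, N m; "opening": finger opening in m; "grasp_force": force on a finger pad.
Only numpy, scipy, OpenCV 4.12 (cv2) and the standard library are available. Lean on these libraries where they do the work, as an engineer would, in place of code of your own. Each camera call takes 0.05 s, during which the arm holds its last target. There are 200 camera calls.

### The job

With one fingertip press down and hold the bar beside the loading dock, so that its spring-closed flap stays open, and meanwhile with the other fingertip push the blue slide box along the dock under the flap, fully home against the end stop. Then let go so that the flap shuts behind the box. Do not grasp, lift or tip the box, and leave the jar, the beaker and the tape roll where they stand.

Things in the scene. Friction and masses are not known exactly. Their poses are not given: they have to be found in the camera images.
- dock: Fixed grey tray. Origin on the bench, on its middle line; x = loading direction (away from the robot), y left, z up. Base plate 6 mm thick, x -205 to 71, y -63 to 63 mm. Guides 26 mm high, inner faces at y = +-52.5, x -68 to 68 mm; flared lead-ins x -110 to -68. The box slides in +x from the open front to the end stop; home, its origin is at x = 17 mm.
- stop_face (a point): Middle of the end stop's face at base-plate level: dock x = 62, y = 0, z = 6 mm. The stop is 52 mm high over the bench. Axes as the dock's.
- slide_box: Blue closed slide box, about 0.2 kg, 89 long, 100 wide, 48 mm high. Origin: centre of underside, resting on the dock. Own x about along dock +x. The side facing the robot is flat at own x = -40 mm, with a small lid lip in its middle (20 mm wide, 36 to 42 mm up) ending at own x = -45 mm; the far side is flat at own x = 45 mm. The lid does not open.
- flap (a joint): Opening angle of the flap, rad: 0 shut, 0.5 wide open (hard stop); beyond 0.42 it clears the box. Hinge line along dock x at dock y = 61, z = 32 mm. A spring shuts it; pressing the bar opens it: about 2 N starts it, about 5 N holds it wide open. Its arm covers dock y 12 to 63, x -34 to 58 mm, up to z = 64 (open 80) mm; right of y = 12 mm a finger can follow the box freely.
- flap_lip (a point): Middle of the lower edge of the turned-down lip at the flap's front, moving with it. Shut: dock x = -32, y = 20, z = 44 mm, 10 mm below the box's top, so it bars the way. Lip 16 mm wide in y, 4 mm thick. When the box is home the side facing the robot is at dock x = -23 mm (its own lip, beside the flap's, at -28 mm).
- press_bar (a point): On top of the ribbed press bar, on its middle line, 105 mm from its front end; moves with the flap, axes as the dock's when shut. The bar is part of the flap: dock x -210 to 48, y 66 to 98 (middle 82), top at z = 34 mm when shut; free above for x below -10 mm. Pressed fully its middle drops 10 mm and it slopes down to the left by 0.5 rad. A fingertip can slide along it.
- sample_jar: White round sample jar with yellow screw lid, 58 mm across, 66 mm high, loose; a bystander. Origin: centre of underside.
- beaker: Clear glass beaker, 56 mm across, 72 mm high, loose; a bystander. Origin: centre of underside.
- tape_roll: Roll of cream label tape lying flat, 61 mm across, 19 mm high, loose; a bystander. Origin: centre of underside.
Mind the look-alikes: they are no part of the job. There is more than one size of the slide_box; the one meant has the size given above.

How it is judged:
By the outcome, as a careful person would: the job done as asked, in the order asked, and still so for the second after the job is handed in, with the robot touching nothing.
It also fails if it takes over 42 s, if anything falls off the work surface, if the arm or the gripper's body presses on something with over 40 N, if the wrist force passes 120 N, or if a joint passes its speed limit or range.

## Working session

There is one attempt and no reset: what is moved stays moved. The work goes in short steps, Python scripts to look and compute and a shell command to move; the robot and the scene stay as the last step left them, time stands still between calls to the robot, and variables do not carry over. Pictures are saved under pics/ and viewed, at most 10 in all, crops included, and the job is handed in when it is done.

```bash
ls; mkdir -p pics; cat > h.py <<'E'
from station import robot
import numpy as np, cv2
def cam(n):
    c=robot.camera(n); R=cv2.Rodrigues(np.array(c["rvec"],float))[0]; c["R"]=R; c["t"]=np.array(c["tvec"],float).ravel(); return c
def ray(c,px,z):  # pixel to world at height z
    d=c["R"].T@np.linalg.solve(c["mtx"],[px[0],px[1],1.]); o=-c["R"].T@c["t"]; return o+d*(z-o[2])/d[2]
def dep(c,px):
    u,v=int(round(px[0])),int(round(px[1])); z=c["z_map"][v,u]; return c["R"].T@(np.linalg.solve(c["mtx"],[px[0],px[1],1.])*z-c["t"])
def proj(c,p):
    q=c["mtx"]@(c["R"]@np.array(p,float)+c["t"]); return q[:2]/q[2]
def save(c,n): cv2.imwrite("pics/"+n,c["frame"][:,:,::-1])
E
python3 - <<'E'
from h import *
np.set_printoptions(precision=3,suppress=True)
for n in ["top","scene"]:
    c=cam(n); save(c,n+"0.png")
    for t in ["dock","stop_face","slide_box","flap_lip","press_bar","sample_jar","beaker","tape_roll"]:
        print(n,t,[(np.round(d["position"]),round(d["conf"],2),dep(c,d["position"])) for d in robot.pinpoint(n,t)][:4])
print(robot.state())
E
```

```text
pics
top dock [(array([349., 226.]), 0.63, array([ 0.64 , -0.03 ,  0.002])), (array([449., 259.]), 0.36, array([ 0.564, -0.226,  0.063]))]
top stop_face [(array([346., 201.]), 0.89, array([ 0.696, -0.024,  0.006]))]
top slide_box [(array([431., 319.]), 0.77, array([ 0.446, -0.195,  0.036])), (array([257., 291.]), 0.69, array([0.492, 0.157, 0.036])), (array([354., 277.]), 0.68, array([ 0.525, -0.038,  0.05 ]))]
top flap_lip [(array([346., 237.]), 0.66, array([ 0.604, -0.021,  0.061]))]
top press_bar [(array([351., 229.]), 0.74, array([ 0.634, -0.035,  0.004])), (array([314., 279.]), 0.63, array([0.52 , 0.04 , 0.034]))]
top sample_jar [(array([447., 260.]), 0.69, array([ 0.563, -0.223,  0.065]))]
top beaker [(array([208., 215.]), 0.89, array([0.641, 0.257, 0.071]))]
top tape_roll [(array([178., 304.]), 0.98, array([ 0.466,  0.324, -0.   ])), (array([207., 214.]), 0.61, array([0.66 , 0.278, 0.001])), (array([348., 201.]), 0.44, array([ 0.697, -0.027, -0.   ]))]
scene dock [(array([363., 272.]), 0.73, array([ 0.638, -0.038,  0.006]))]
scene stop_face [(array([386., 255.]), 0.76, array([ 
[... 529 characters left out ...]
 363.]), 0.6, array([ 0.554, -0.262,  0.047]))]
scene beaker [(array([296., 182.]), 0.8, array([0.648, 0.256, 0.023]))]
scene tape_roll [(array([215., 198.]), 0.73, array([0.465, 0.314, 0.015]))]
{'clock': 0.9, 'joint_pos': array([-67.049,  23.551,  -0.728,  91.454,   0.322,  64.991,  -4.709]), 'qvel': array([ 0.086,  0.029,  0.031,  0.046,  0.119, -0.031,  0.003]), 'joint_torque': array([ -0.001, -58.772,   0.64 , -29.138,  -0.054,   0.01 ,  -0.   ]), 'tool_pos': array([0.282, 0.558, 0.223]), 'orientation': array([179.994,   0.   , 153.144]), 'contact_force': array([ 0.439,  0.612, -0.184]), 'wrist_torque': array([ 0.012, -0.01 ,  0.006]), 'grasp_force': 0.0, 'opening': 0.08783591314356515}
```

View pics/top0.png

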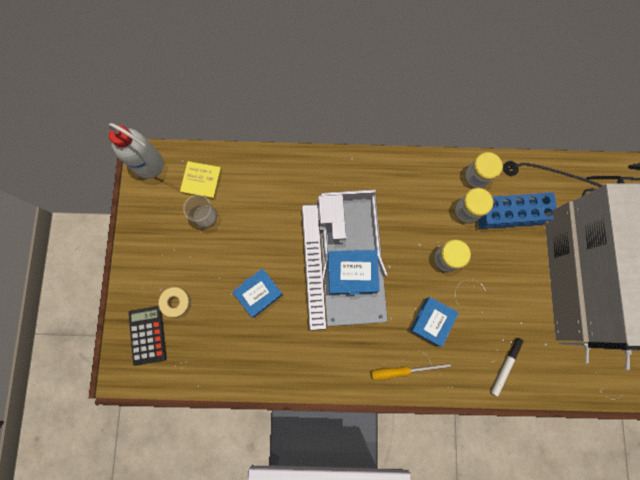

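View pics/scene0.png

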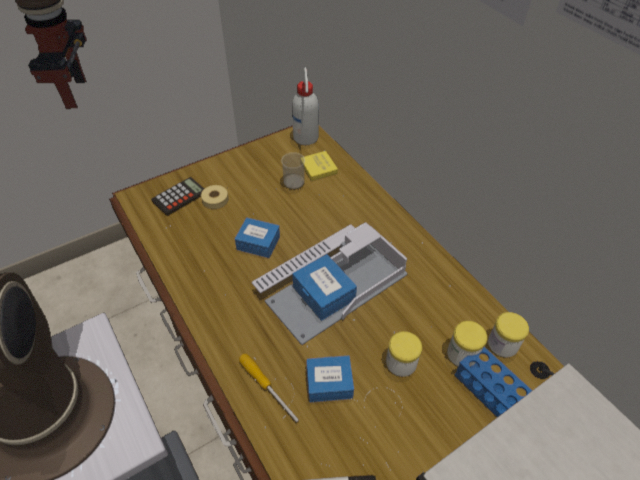

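The blue box on the dock at top (354,272) / scene (321,290) is the 100 mm wide candidate; the look-alikes at top (257,292) and (434,322) lie off the dock and look smaller. I'll check the sizes by depth and confirm in one enlarged crop.

```bash
python3 - <<'E'
from h import *
np.set_printoptions(precision=4,suppress=True)
c=cam("top"); K=c["mtx"]
v,u=np.mgrid[:480,:640]; z=c["z_map"]
P=((np.stack([(u-K[0,2])/K[0,0],(v-K[1,2])/K[1,1],np.ones_like(z)],-1)*z[...,None])-c["t"])@c["R"]
def rect(m,nm):
    n,l,s,_=cv2.connectedComponentsWithStats(m.astype(np.uint8),connectivity=4); k=1+np.argmax(s[1:,4]); q=P[l==k]
    r=cv2.minAreaRect((q[:,:2]*1000).astype(np.float32)); print(nm,len(q),r,q.mean(0))
    return l==k,q
def box(u0,v0,u1,v1): return (u>=u0)&(u<u1)&(v>=v0)&(v<v1)
H=P[...,2]
f=c["frame"].astype(int); blue=(f[...,2]>f[...,0]+40)
_,q=rect(box(295,195,323,335)&(H>.026)&(H<.044),"bar")
A=q[:,0]; pf=np.polyfit(q[:,0],q[:,1],1); print("bar yaw",np.degrees(np.arctan(pf[0])),"xrange",A.min(),A.max())
b,q=rect(box(322,240,390,305)&(H>.045)&(H<.064),"box")
hi=q; print("box z",q[:,2].mean())
rect(box(225,260,290,325)&(H>.02)&blue,"b2"); rect(box(405,290,465,355)&(H>.02)&blue,"b3")
rect(box(310,185,392,330)&(abs(H-.006)<.004)&(abs(f[...,0]-f[...,2])<30),"plate")
for n in ["stop_face"]:
    for d in robot.pinpoint("top","stop_face")[:1]: print("stop",ray(c,d["position"],.006))
cv2.imwrite("pics/crop.png",cv2.resize(c["frame"][180:340,290:400,::-1],None,fx=3.6,fy=3.6,interpolation=2))
E
```

```text
bar 1889 ((549.1437377929688, 39.37981414794922), (257.3743896484375, 38.575904846191406), 5.344590187072754) [0.5515 0.0431 0.0325]
bar yaw 4.191685140473345 xrange 0.4205914295987759 0.6781258713018993
box 2115 ((535.3834228515625, -37.90963363647461), (88.47090148925781, 99.97032165527344), 3.304884433746338) [ 0.536  -0.0377  0.0523]
box z 0.05231377056610858
b2 904 ((453.3719177246094, 121.30427551269531), (172.64686584472656, 79.07559204101562), 43.59779739379883) [0.4902 0.1545 0.0373]
b3 975 ((451.0656433105469, -108.53363037109375), (276.20849609375, 91.320068359375), 84.79544830322266) [ 0.4424 -0.2022  0.0376]
plate 1854 ((495.2283630371094, -44.60395050048828), (123.20214080810547, 126.11767578125), 5.313297271728516) [ 0.4705 -0.0461  0.0047]
stop [ 0.6966 -0.0229  0.006 ]
```

View pics/crop.png

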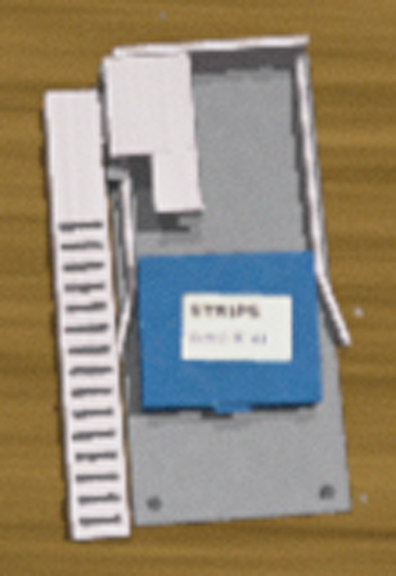

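The crop confirms it. The box on the dock (crop (228,330)) measures 88.5 x 100 mm with its top at 52 mm, and it has the lid lip towards the robot; the other two have their tops at about 37 mm. The dock origin is about (0.638, -0.031) with yaw 5.3°. I'm moving over now.

Units first: shifts go in units of 25 mm and turns go in units of 4 degrees. So -0.14 m is -5.6, -0.028 m is -1.12, -32.2 degrees is -8.05.

```bash
cat > w.py <<'E'
import sys
from h import *
from scipy.spatial.transform import Rotation as R
np.set_printoptions(precision=4,suppress=True)
Y=np.radians(5.3); D=np.array([[np.cos(Y),-np.sin(Y),0],[np.sin(Y),np.cos(Y),0],[0,0,1]]); O=np.array([.638,-.0312,0])
s=robot.state(); T=R.from_euler("xyz",s["orientation"],degrees=True)
print("t",s["clock"],"dock xyz mm",1000*D.T@(s["tool_pos"]-O),"rpy",s["orientation"],"F dock",D.T@s["contact_force"],"M",D.T@s["wrist_torque"],"op",s["opening"])
if len(sys.argv)>1:
    g=O+D@(np.array(eval(sys.argv[1]))/1000); print("tool shift",T.inv().apply(g-s["tool_pos"]),"rot",(T.inv()*R.from_euler("xyz",[180,0,185.3],degrees=True)).as_rotvec(degrees=True))
E
echo '[-1.12,-1.12,0,0,0,-1.61,0.088,-2.24,-2.24,0,0,0,-3.22,0.088,-3.36,-3.36,0,0,0,-4.83,0.088,-4.48,-4.48,0,0,0,-6.44,0.088,-5.6,-5.6,0,0,0,-8.05,0.088]' > path.dat && python3 -m handwheel path.dat; python3 w.py '[-168,31,120]'
```

```text
clock: 1.42
tool_pos: [0.3443, 0.3677, 0.2227]
orientation: [180.0, 0.0, -174.3]
contact_force: [-0.1, 0.3, 0.7]
opening: 0.0879
grasp_force: 0.0
t 1.4167 dock xyz mm [-255.5815  424.2777  222.7189] rpy [ 179.9904    0.0213 -174.326 ] F dock [-0.043   0.3085  0.7431] M [-0.0088 -0.1006  0.0043] op 0.08789087636501257
tool shift [-0.085  -0.3939  0.1027] rot [0.0097 0.0212 0.374 ]
```

```bash
echo '[-0.36,-1.6,0,0,0,0,0.088,-0.72,-3.2,0,0,0,0,0.088,-1.08,-4.8,0,0,0,0,0.088,-1.44,-6.4,0,0,0,0,0.088,-1.8,-8,0,0,0,0.1,0.088]' > path.dat && python3 -m handwheel path.dat >/dev/null; echo '[-0.32,-1.6,0,0,0,0,0.088,-0.64,-3.2,0.4,0,0,0,0.088,-0.96,-4.8,1.2,0,0,0,0.088,-1.28,-6.4,2.4,0,0,0,0.088,-1.6,-7.76,3.6,0,0,0,0.088]' > path.dat && python3 -m handwheel path.dat >/dev/null; echo '[0,0,0,0,0,0,0.088,0,0,0,0,0,0,0.088]' > path.dat && python3 -m handwheel path.dat; python3 w.py '[-168,31,50]'
```

```text
clock: 2.42
tool_pos: [0.4593, -0.0045, 0.1425]
orientation: [-180.0, -0.2, -175.3]
contact_force: [-0.2, 0.9, -0.4]
opening: 0.0884
grasp_force: 0.0
t 2.4167 dock xyz mm [-175.4806   43.0939  142.5427] rpy [-179.9588   -0.1515 -175.2902] F dock [-0.1015  0.9386 -0.4178] M [ 0.0277  0.0236 -0.0089] op 0.088425183946941
tool shift [-0.0078 -0.0119  0.0925] rot [-0.0404 -0.1517 -0.5902]
```

```bash
python3 - <<'E'
from h import *
from w import D,O
c=cam("scene"); save(c,"s1.png")
p=lambda *a: np.round(proj(c,O+D@(np.array(a)/1000.))).astype(int)
print("bar front corners/mid", p(-210,66,34),p(-210,98,34),p(-105,82,34),"plate front",p(-205,63,6),p(-205,-63,6),"box back corners",p(-143,53,54),p(-143,-47,54))
cv2.imwrite("pics/s1c.png",cv2.resize(c["frame"][170:360,200:430,::-1],None,fx=3.2,fy=3.1))
w=cam("wrist"); save(w,"w1.png")
p=lambda *a: np.round(proj(w,O+D@(np.array(a)/1000.))).astype(int)
print("wrist: bar", p(-210,66,34),p(-210,98,34),p(-105,82,34),"plate front",p(-205,63,6),p(-205,-63,6),"box back",p(-143,53,54),p(-143,-47,54),"tips",p(-168,82,120),p(-168,-20,120))
E
```

```text
t 2.4167 dock xyz mm [-175.4806   43.0939  142.5427] rpy [-179.9588   -0.1515 -175.2902] F dock [-0.1015  0.9386 -0.4178] M [ 0.0277  0.0236 -0.0089] op 0.088425183946941
bar front corners/mid [259 291] [250 280] [298 260] plate front [263 299] [301 343] box back corners [291 272] [322 306]
wrist: bar [345 199] [384 198] [361 315] plate front [339 199] [198 200] box back [329 285] [206 286] tips [381 291] [211 292]
```

View pics/w1.png

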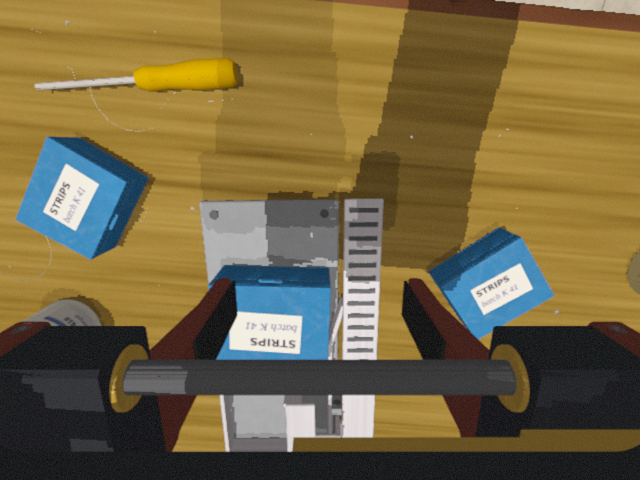

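View pics/s1c.png

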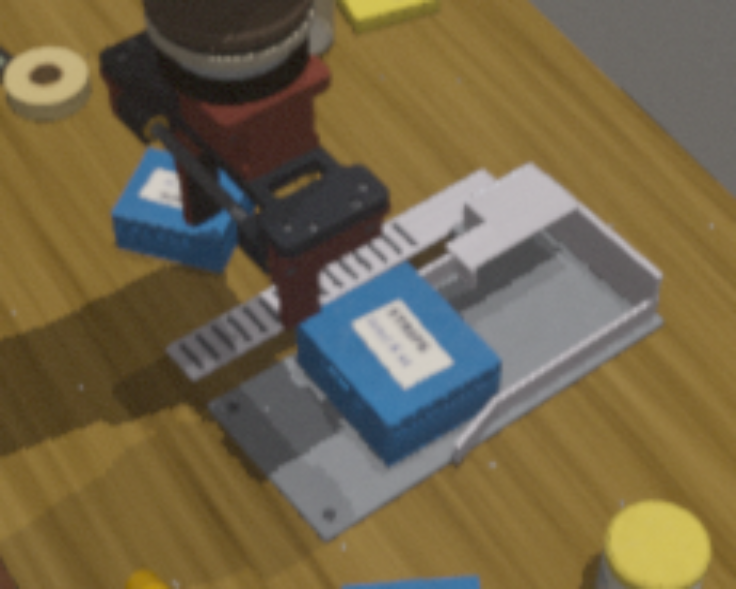

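The wrist view matches the model: the bar front is at (345..384,199) and the plate front-left corner at (202,201), both as predicted. The box's back edge is near row 285. The scene crop shows the gripper above and behind the box, still about 12 mm too far left. I'll align and descend.

To row units: -0.012 m is -0.48, -0.006 m is -0.24, -0.6 degrees is -0.15.

```bash
echo '[-0.24,-0.48,0,0,0,-0.15,0.088,-0.24,-0.48,1.2,0,0,-0.15,0.088,-0.24,-0.48,2.4,0,0,-0.15,0.088,-0.24,-0.48,3.68,0,0,-0.15,0.088,-0.24,-0.48,3.68,0,0,-0.15,0.088]' > path.dat && python3 -m handwheel path.dat >/dev/null; echo '[0,0,0,0,0,0,0.088,0,0,0,0,0,0,0.088]' > path.dat && python3 -m handwheel path.dat >/dev/null; python3 w.py '[-168,31,30]'
```

```text
t 3.1 dock xyz mm [-167.6223   33.6175   53.35  ] rpy [ 179.9793    0.1047 -174.3862] F dock [-0.3906 -0.3696  0.5629] M [ 0.0798  0.0461 -0.0075] op 0.08796121164815801
tool shift [ 0.0004 -0.0026  0.0233] rot [0.021  0.1046 0.3138]
```

To row units: 0.026 m is 1.04, 0.022 m is 0.88, 0.3 degrees is 0.075.

```bash
echo '[0,-0.104,0.32,0,0,0.075,0.088,0,-0.104,0.64,0,0,0.075,0.088,0,-0.104,0.88,0,0,0.075,0.088,0,-0.104,1.04,0,0,0.075,0.088,0,-0.104,1.04,0,0,0.075,0.088]' > path.dat && python3 -m handwheel path.dat >/dev/null; python3 w.py '[-168,31,24]';  echo '[0,0,0,0,0,0,0.088,0,0,0,0,0,0,0.088]' > path.dat && python3 -m handwheel path.dat >/dev/null; python3 w.py '[-168,31,24]'
```

```text
t 3.5167 dock xyz mm [-167.4882   30.1368   26.1343] rpy [ 179.985     0.1266 -174.7897] F dock [-1.2443 -0.2839 12.4894] M [0.5402 0.1112 0.0297] op 0.08773739399874535
tool shift [0.0005 0.0009 0.0021] rot [ 0.0149  0.1266 -0.0896]
t 3.6833 dock xyz mm [-167.57     30.1881   26.3369] rpy [ 179.9858    0.127  -174.783 ] F dock [-0.7476 -0.8983  8.6797] M [ 0.4276 -0.05   -0.0137] op 0.08759003597298683
tool shift [0.0004 0.0008 0.0023] rot [ 0.0141  0.127  -0.083 ]
```

To row units: 0.001 m is 0.04.

```bash
echo '[0,0,0.04,0,0,0,0.088,0,0,0.04,0,0,0,0.088,0,0,0.04,0,0,0,0.088]' > path.dat && python3 -m handwheel path.dat >/dev/null; python3 - <<'E'
from w import *
for n in ["scene","top"]:
    c=cam(n)
    for a in (0,.42,.5):
        q=lambda y,z:(61+(y-61)*np.cos(a)+(z-32)*np.sin(a), 32-(y-61)*np.sin(a)+(z-32)*np.cos(a))
        print(n,a,"lip",proj(c,O+D@(np.array([-32,*q(20,44)])/1000)))
    print([(np.array(d["position"]),round(d["conf"],2)) for d in robot.pinpoint(n,"flap_lip")][:2])
    if n=="scene": cv2.imwrite("pics/s2c.png",cv2.resize(c["frame"][170:360,200:430,::-1],None,fx=3.2,fy=3.1))
E
```

```text
t 3.9333 dock xyz mm [-167.4446   30.1208   25.8855] rpy [ 179.9741    0.1471 -174.7904] F dock [-1.6273 -0.8036 16.4414] M [0.6466 0.469  0.2047] op 0.08822139943287667
scene 0 lip [344.5154 259.2382]
scene 0.42 lip [342.1785 251.7935]
scene 0.5 lip [341.5013 250.3008]
[(array([341.5, 248.1]), 0.94)]
top 0 lip [342.1272 238.7065]
top 0.42 lip [338.3828 237.4404]
top 0.5 lip [337.2959 237.2643]
[(array([335.9, 237.8]), 0.57)]
```

View pics/s2c.png

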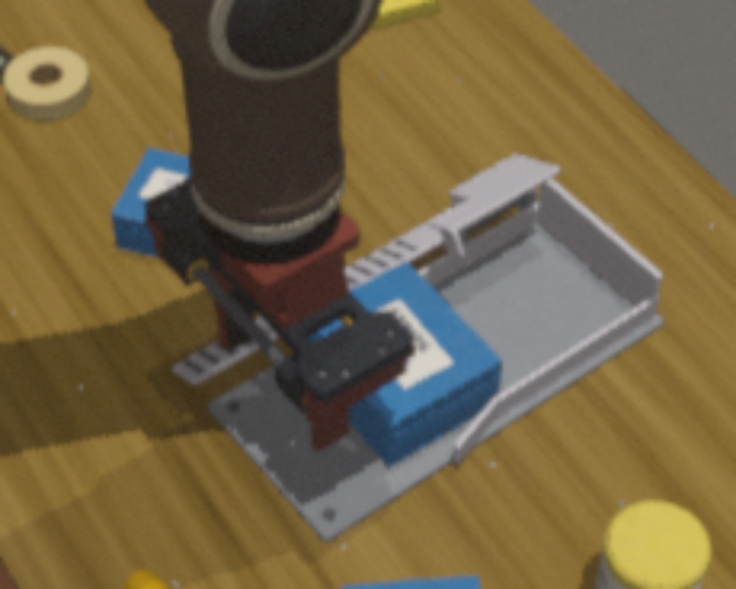

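The scene crop shows the flap lifted (lip at crop (455,240)), which agrees with the pinpoint at 0.5 rad, and the free finger behind the box at crop (330,435). I'll push while holding the bar.

```bash
echo '[-0.24,0,0,0,0,0,0.088,-0.48,0,0,0,0,0,0.088,-0.72,0,0,0,0,0,0.088,-0.96,0,0,0,0,0,0.088,-1.2,0,0,0,0,0,0.088]' > path.dat && python3 -m handwheel path.dat >/dev/null; python3 w.py; echo '[-0.24,0,0,0,0,0,0.088,-0.48,0,0,0,0,0,0.088,-0.72,0,0,0,0,0,0.088,-0.96,0,0,0,0,0,0.088,-1.2,0,0,0,0,0,0.088]' > path.dat && python3 -m handwheel path.dat >/dev/null; python3 w.py
```

```text
t 4.55 dock xyz mm [-144.1505   32.7947   24.0456] rpy [ 179.7902   -0.6319 -174.6274] F dock [-15.6789   7.2837  18.6269] M [2.5707 3.6193 0.5401] op 0.08790380900407951
t 4.9667 dock xyz mm [-113.7275   33.254    24.027 ] rpy [ 179.769    -0.595  -174.6013] F dock [-13.8669   7.5757  17.0767] M [2.6101 3.3157 0.5324] op 0.08778322671426818
```

To row units: -0.03 m is -1.2, -0.024 m is -0.96.

```bash
echo '[-0.24,-0.02,0,0,0,0,0.088,-0.48,-0.04,0,0,0,0,0.088,-0.72,-0.04,0,0,0,0,0.088,-0.96,-0.04,0,0,0,0,0.088,-1.2,-0.04,0,0,0,0,0.088]' > path.dat && python3 -m handwheel path.dat >/dev/null; python3 w.py; echo '[-0.24,0,0,0,0,0,0.088,-0.48,0,0,0,0,0,0.088,-0.72,0,0,0,0,0,0.088,-0.96,0,0,0,0,0,0.088,-1.2,0,0,0,0,0,0.088]' > path.dat && python3 -m handwheel path.dat >/dev/null; python3 w.py
```

```text
t 5.3833 dock xyz mm [-83.9808  33.0382  24.1217] rpy [ 179.7159   -0.6322 -174.5674] F dock [-15.6072   9.1822  18.027 ] M [2.9882 3.6895 0.6722] op 0.0878576285481575
t 5.8 dock xyz mm [-53.4892  33.103   24.2354] rpy [ 179.7105   -0.5863 -174.576 ] F dock [-14.5528   8.6324  17.9729] M [2.8782 3.5641 0.6579] op 0.08778987445622237
```

```bash
echo '[-0.16,0,0,0,0,0,0.088,-0.32,0,0,0,0,0,0.088,-0.48,0,0,0,0,0,0.088,-0.6,0,0,0,0,0,0.088,-0.72,0,0,0,0,0,0.088]' > path.dat && python3 -m handwheel path.dat >/dev/null; python3 w.py; echo '[-0.04,0,0,0,0,0,0.088,-0.08,0,0,0,0,0,0.088,-0.12,0,0,0,0,0,0.088]' > path.dat && python3 -m handwheel path.dat >/dev/null; python3 w.py
```

```text
t 6.2167 dock xyz mm [-35.25    33.1203  24.3208] rpy [ 179.7104   -0.5506 -174.5775] F dock [-15.0452   7.8454  19.1263] M [2.8095 3.5327 0.6152] op 0.08783312913964454
t 6.4667 dock xyz mm [-34.4224  33.1582  24.3206] rpy [ 179.6675   -0.7804 -174.6699] F dock [-24.8034   9.6389  27.5376] M [ 2.5802  5.3739 -0.0953] op 0.08794359437997337
```

```bash
echo '[-0.04,0,0,0,0,0,0.088,-0.08,0,0,0,0,0,0.088,-0.08,0,0,0,0,0,0.088]' > path.dat && python3 -m handwheel path.dat >/dev/null; python3 w.py; python3 - <<'E'
from w import *
c=cam("scene")
p=lambda *a: np.round((proj(c,O+D@(np.array(a)/1000.))-[250,200])*[5,5]).astype(int)
print("home box top: far L/R",p(62,50,54),p(62,-50,54),"near L/R",p(-23,50,54),p(-23,-50,54))
im=cv2.resize(c["frame"][200:320,250:410,::-1],None,fx=5,fy=5,interpolation=2)
cv2.imwrite("pics/s3c.png",im)
E
```

```text
t 6.7167 dock xyz mm [-34.4431  33.0991  24.1922] rpy [ 179.6421   -0.9949 -174.7074] F dock [-27.3287   9.585   29.57  ] M [ 2.6968  6.0826 -0.2688] op 0.08798504519410882
t 6.7167 dock xyz mm [-34.4431  33.0991  24.1922] rpy [ 179.6421   -0.9949 -174.7074] F dock [-27.3287   9.585   29.57  ] M [ 2.6968  6.0826 -0.2688] op 0.08798504519410882
home box top: far L/R [600 133] [762 278] near L/R [444 226] [604 380]
```

View pics/s3c.png

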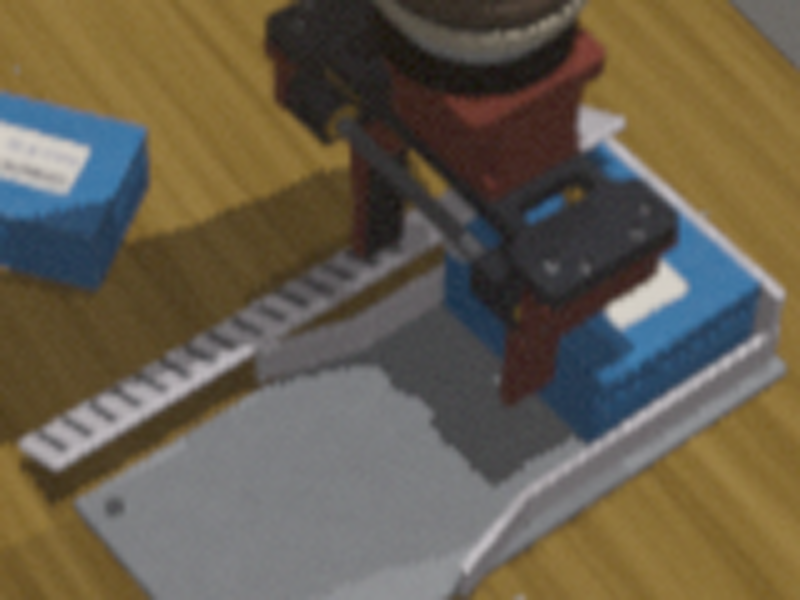

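The box fills the dock to the stop: its near-right corner is at crop (600,380) against (604,380) predicted, and its far edge lies on the stop. I'll back off with the bar still held, then lift to let go.

To row units: 0.018 m is 0.72, 0.015 m is 0.6.

```bash
echo '[0.2,0,0,0,0,0,0.088,0.4,0,0,0,0,0,0.088,0.6,0,0,0,0,0,0.088,0.72,0,0,0,0,0,0.088]' > path.dat && python3 -m handwheel path.dat >/dev/null; python3 w.py; echo '[0,0,-0.2,0,0,0,0.088,0,0,-0.48,0,0,0,0.088,0,0,-1,0,0,0,0.088,0,0,-2,0,0,0,0.088,0,0,-3.2,0,0,0,0.088]' > path.dat && python3 -m handwheel path.dat >/dev/null; python3 w.py;  echo '[1.4,0,-0.8,0,0,0,0.088,2.8,0,-1.6,0,0,0,0.088,4,0,-2,0,0,0,0.088,4,0,-2,0,0,0,0.088,4,0,-2,0,0,0,0.088]' > path.dat && python3 -m handwheel path.dat >/dev/null; python3 - <<'E'
from w import *
c=cam("scene")
for a in (0,.1,.5):
    q=lambda y,z:(61+(y-61)*np.cos(a)+(z-32)*np.sin(a), 32-(y-61)*np.sin(a)+(z-32)*np.cos(a))
    print(a,"lip",proj(c,O+D@(np.array([-32,*q(20,44)])/1000)))
print([(np.array(d["position"]),round(d["conf"],2)) for d in robot.pinpoint("scene","flap_lip")][:2])
p=lambda *a: np.round((proj(c,O+D@(np.array(a)/1000.))-[250,200])*5).astype(int)
print("home near L/R",p(-23,50,54),p(-23,-50,54),"far R",p(62,-50,54))
cv2.imwrite("pics/s4c.png",cv2.resize(c["frame"][200:320,250:410,::-1],None,fx=5,fy=5,interpolation=2))
t=cam("top"); K=t["mtx"]; v,u=np.mgrid[:480,:640]; z=t["z_map"]
P=((np.stack([(u-K[0,2])/K[0,0],(v-K[1,2])/K[1,1],np.ones_like(z)],-1)*z[...,None])-t["t"])@t["R"]; Q=(P-O)@D*1000
f=t["frame"].astype(int); m=(f[...,2]>f[...,0]+40)&(abs(Q[...,0])<130)&(abs(Q[...,1])<60)&(abs(Q[...,2]-53)<8)
if m.any(): print("top blue dock x",Q[m][:,0].min(),Q[m][:,0].max(),"y",Q[m][:,1].min(),Q[m][:,1].max())
m=(Q[...,2]>58)&(Q[...,2]<90)&(abs(Q[...,0]-12)<40)&(Q[...,1]>14)&(Q[...,1]<62); print("flap z",np.percentile(Q[m][:,2],[10,50,90]) if m.any() else None)
E
```

```text
t 7.1 dock xyz mm [-41.0895  31.3932  25.9407] rpy [ 179.8636    0.3262 -174.711 ] F dock [5.5184 4.1568 6.1082] M [ 1.3349 -1.2336 -0.2567] op 0.08758539733891231
t 7.5167 dock xyz mm [-45.3496  28.4485 104.6042] rpy [-179.9582   -0.2317 -174.8007] F dock [0.2927 0.3497 0.8217] M [ 0.1184 -0.0093  0.0037] op 0.08808218044380758
t 7.9333 dock xyz mm [-144.3262   28.6774  156.3586] rpy [ 179.9778    0.1191 -174.814 ] F dock [ 1.0328 -0.8181  0.0872] M [ 0.0339 -0.0206  0.0352] op 0.08793979651781167
0 lip [344.5154 259.2382]
0.1 lip [344.1578 257.5671]
0.5 lip [341.5013 250.3008]
[(array([340.3, 259.1]), 0.59)]
home near L/R [444 226] [604 380] far R [762 278]
top blue dock x 20.29828106997998 62.228173054825675 y -46.93748306787516 12.940262707532037
flap z [60.1257 61.9617 63.9719]
```

View pics/s4c.png

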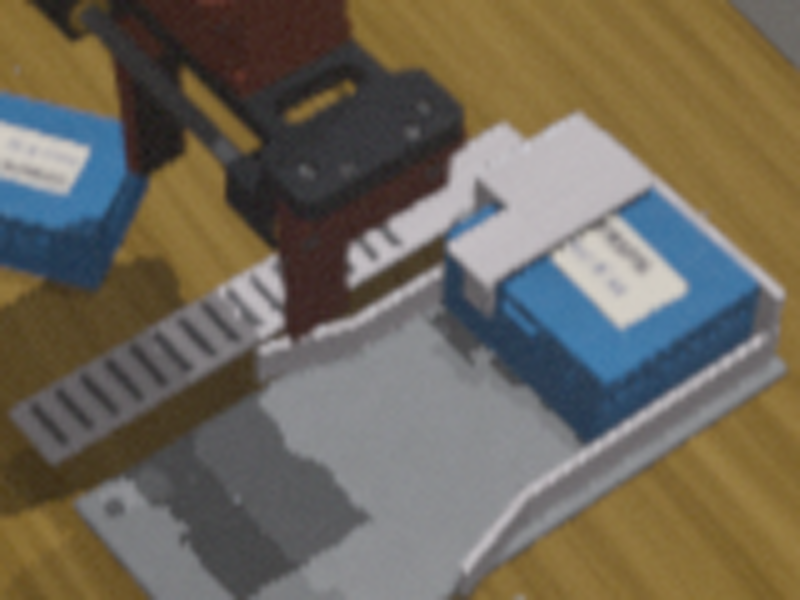

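The box is home with its far edge at dock x = 62 mm. The flap is shut with its lip down behind the box (crop (480,290)), and the arm is clear. Handing in.

```bash
python3 -c "
from station import robot
print(robot.hand_in())"
```

```text
the job is handed in; nothing more can be done
None
```

The job is handed in, about 8 s into the 42 s: the blue slide box is home against the end stop, the flap has shut behind it, the arm is clear, and the jar, beaker and tape roll were never approached.

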